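# Let two tins down the feed rack

## Task

Supper takes two tins from the white feed rack: press the red pad at the back of its rocker right down so that the gate at the other end lifts and the front tin rolls into the tray, let the pad come all the way up so that the next tin rolls up to the gate, then do the same again for a second tin. Finish with two tins lying in the tray, the pad up and the third tin waiting behind the closed gate. Only press the pad with the fingers: do not touch, lift or carry the tins or the gate, and leave the other things on the worktop where they are.

Things in the scene. Friction and masses are not known exactly. Their poses are not given: they have to be found in the camera images.
- rack: White sheet-metal gravity feed rack for short tins, fixed, 440 mm long (its x), 84 wide (its y). Origin: on the worktop under the middle of its foot plate. Delivery tray at its -x end, red press pad at its +x end. The lane (64 wide, walls 44 high) falls 10 degrees to -x; the tray (64 wide, 155 long, walls 24 high) falls 6 degrees to an end stop at x = -212 mm.
- rocker (a joint): Angle in rad of the steel rocker (two side bars, pivot across the rack at its x = 91, z = 103 mm). 0 = pad up, gate closed; 0.40 = pad right down on its stop, gate lifted (a tin rolls under it from about 0.37). Sprung back to 0; let go half-way it may rest on the tin. Pressing it takes 3 to 7 N before the hard stop. A bar on it rises between first and second tin as the gate lifts: one press passes one tin, however long.
- press_pad (a point): Centre of the top of the red ribbed press pad (38 mm along the rack's x, 60 along its y, 8 thick); moves with the rocker. At 0 it is 152 above the worktop at x = 192, y = 0 of the rack, sloping 10 degrees (higher at +x). Right down it has sunk 43, moved 11 to +x and slopes 13 degrees the other way. It overhangs the lane's rear end; nothing stands above it.
- gate_plate (a point): Middle of the steel gate plate, 58 wide, 3 thick, hung across the lane from the -x end of the rocker, about 250 from the pad; its lower edge is 25 above the lane floor when closed and 84 when lifted. Moves with the rocker.
- gate_line (a point): Fixed point on the rack: the middle of the closed gate plate, at x = -56, y = 0, z = 70 of the rack.
- tin_1_mid (a point): First (front) tin, resting against the gate: centre of a short green tin, 75 mm in diameter, 58 long, about 0.26 kg, lying across the lane so that it rolls. Starts at x = -16, y = 0, z = 77 of the rack. A tin waiting at the closed gate has x = -17; in the tray the first tin comes to rest at x = -175 and the second at x = -99.
- tin_1: The same tin 1; this origin is the centre of its end face on the rack's -y side.
- tin_2_mid (a point): Second tin, resting behind the first: centre of a short green tin, 75 mm in diameter, 58 long, about 0.26 kg, lying across the lane so that it rolls. Starts at x = 58, y = 0, z = 90 of the rack. A tin waiting at the closed gate has x = -17; in the tray the first tin comes to rest at x = -175 and the second at x = -99.
- tin_2: The same tin 2; this origin is the centre of its end face on the rack's -y side.
- tin_3_mid (a point): Third tin, resting behind the second: centre of a short green tin, 75 mm in diameter, 58 long, about 0.26 kg, lying across the lane so that it rolls. Starts at x = 133, y = 0, z = 103 of the rack. A tin waiting at the closed gate has x = -17; in the tray the first tin comes to rest at x = -175 and the second at x = -99.
- tin_3: The same tin 3; this origin is the centre of its end face on the rack's -y side.
- mug: White mug with leaf pattern, 82x114x91, standing behind the rack. Bystander, not part of the job. Origin: centre of its underside.
- teaspoon: Steel teaspoon, 130 long, lying in front of the rack. Bystander, not part of the job. Origin: centre of its underside.
- tall_tin: Tall tin, 75 in diameter, 110 high, standing at the right end of the worktop. Bystander, not part of the job. Origin: centre of its underside.
- bowl: Brown bowl, yellow inside, 122x140x58, at the right end of the worktop. Bystander, not part of the job. Origin: centre of its underside.
- sauce_bottle: Sauce bottle with blue cap, 53x87x174, standing at the back of the worktop. Bystander, not part of the job. Origin: centre of its underside.
Things that resemble listed ones, but are neither listed nor needed, are in the scene too. What is shaped like the tin_2 but pink or purple is not meant.

How it is judged:
By the outcome, as a careful person would: the job done as asked, in the order asked, and still so for the second after the job is handed in, with the robot touching nothing.
It also fails if it takes over 38 s, if anything falls off the work surface, if the arm or the gripper's body presses on something with over 40 N, if the wrist force passes 120 N, or if a joint passes its speed limit or range.

## Robot

A 7-joint arm with a two-finger parallel gripper is mounted at the origin on a cart in front of the work surface, level with it; the furniture and walls round the work are solid. World frame = base frame: x ahead of the robot, y to its left, z up, the work surface at z = 0. Lengths are in m, angles in rad, forces in N, time in s.
With the tool pointing down it reaches from about 0.4 to 0.85 m from the base axis. Payload 4.5 kg.
Tool frame: the origin (TCP) lies at the very end of the fingers, on their centre line; the grasp point (between the pads) lies 19 mm behind it (r.grip_point_offset is the distance from the TCP to the grasp point, in m); y points along the fingers, x is the direction in which the jaws open and shut, and the axes are right-handed (so a half turn about y gives the same grasp; the last joint's range is limited). The gripper opens to 88 mm and grips with 3 to 60 N. Pads are 18 mm wide; open, the fingers measure 123 mm over their backs; the gripper's body (75 mm by 187 mm) begins 45 mm behind the grasp point.
Start: joints at [0.034, 0.689, -0.195, 1.565, 0.157, 0.902, -0.215], TCP at [0.625, 0, 0.239] pointing down, gripper open.
Joint ranges: [-3.01, 3.01], [-0.46, 2.08], [-1.47, 1.51], [0.13, 2.56], [-1, 4.14], [0.04, 2.09], [-2.66, 2.66]. Speed limits (rad/s): [2.57, 2.57, 3.14, 3.14, 3.14, 3.14, 3.14].

## Interface

Orientations are given as a unit quaternion [x, y, z, w].
In Python, from plant import get_state, snapshot, camera_params, job, r gives the robot as it stands.
- The arm moves only by the tool carry_out, never from a script. Its arguments are lists of equal length, an entry for each row: "offset": the shift along the world's x, y, z in m, a list of three; "twist": the turn about the world's z in degrees. In form: {"offset": [[tx, ty, tz], ...], "twist": [twist, ...]}. A call has 1 to 8 rows; each row shifts and turns the commanded pose from where the row before left it; what a row does not reach is not made up. A row lasts 1/8 s, in which the tool goes at most 62.5 mm and 10.7 degrees, less where a joint would pass 70% of its speed; a pose out of reach is approached as far as the arm can. A call with a gripper value outside its range is refused whole. "grip" is the finger opening in m, from 0 to 0.0881, set as the call begins (left out, the last holds). The fingers move at their own pace and stop on an object; "newtons" is the grip in N (left out, the last holds). Time passes only in rows, so rows that do not move let the fingers close. It gives the time, the measured TCP pose, the force and the opening at its end, in the units of the state.
- get_state(): the state, without advancing time (a new reading comes with each control period).
- snapshot(name): name is "scene" or "side" or "wrist"; returns the picture (400x640x3 uint8, red, green, blue); there is no depth.
- camera_params(name): a dict with "camera_matrix" (3x3 intrinsics, pixels), "dist_coeffs" ([k1, k2, p1, p2, k3] as OpenCV has them; the pictures are not rectified), "eye" and "orientation" of the camera in the world. Camera axes: x right, y up, looking along -z (the intrinsics and any distortion apply to the point x, -y, -z); pixel columns grow to the right and rows downward; lengths in m; the calibration is good to about 2 mm. A picture is of the moment at which its call begins: read the wrist's pose just before it. camera_params takes no time and is no camera call; for the wrist camera it gives the pose at the moment of the call.
- job.finish_job(): hands the job in, once; it reports no verdict.
The state is a dict: "clock": time; "q": joint angles; "qd": joint speeds; "joint_torque": joint torques, N m; "tool_pos": TCP position; "eef_rot": TCP orientation; "contact_force": force on the tool from outside, world axes, zero at the start; "moment": the same for the moment, N m; "opening": opening from 0.0 (shut) to 1.0 (fully open).
Only numpy, scipy, OpenCV 4.12 (cv2) and the standard library are available. Lean on these libraries where they do the work, as an engineer would, in place of code of your own. Each camera call takes 0.05 s, during which the arm holds its last target. There are 200 camera calls.

## Working session

There is one attempt and no reset: what is moved stays moved. The work goes in short steps, Python scripts to look and compute and a tool call to move; the robot and the scene stay as the last step left them, time stands still between calls to the robot, and variables do not carry over. Pictures are saved under pics/ and viewed, about 8 in all and at most 12, crops included, and the job is handed in when it is done.

Besides the shell and the picture viewer there is one more tool, called after "Emit:" by a JSON object that holds its "name" and its "arguments", one argument or row to a line. carry_out: Moves the arm, as the interface text tells. Its arguments: {"type":"object","properties":{"offset":{"type":"array"},"twist":{"type":"array"},"grip":{"type":"number"},"newtons":{"type":"number"}},"required":["offset","twist"]}

```bash
mkdir -p pics
cat > h.py <<'E'
import numpy as np, cv2
from scipy.spatial.transform import Rotation as R
from plant import get_state, snapshot, camera_params, job, r
def save(cam,name,crop=None,k=1):
    im=snapshot(cam)
    if crop: im=im[crop[1]:crop[3],crop[0]:crop[2]]
    if k!=1: im=cv2.resize(im,None,fx=k,fy=k,interpolation=cv2.INTER_CUBIC)
    cv2.imwrite(f'pics/{name}.png',im[:,:,::-1]); return im
def rot(p):
    o=p['orientation']; o=np.array(o); return R.from_quat(o).as_matrix() if o.size==4 else o.reshape(3,3)
def ray(cam,uv,p=None):
    p=p or camera_params(cam)
    a=cv2.undistortPoints(np.array([[uv]],float),np.array(p['camera_matrix']),np.array(p['dist_coeffs']))[0,0]
    d=rot(p)@np.array([a[0],-a[1],-1]); return np.array(p['eye']),d/np.linalg.norm(d)
def proj(cam,P,p=None):
    p=p or camera_params(cam)
    c=(np.atleast_2d(P)-p['eye'])@rot(p); c=c*[1,-1,-1]
    return cv2.projectPoints(c,np.zeros(3),np.zeros(3),np.array(p['camera_matrix']),np.array(p['dist_coeffs']))[0][:,0]
def tri(rays):
    A=sum(np.eye(3)-np.outer(d,d) for e,d in rays); b=sum((np.eye(3)-np.outer(d,d))@e for e,d in rays)
    return np.linalg.solve(A,b)
def onz(ry,z): e,d=ry; return e+d*(z-e[2])/d[2]
E
python3 - <<'E'
from h import *
for c in('scene','side'): save(c,c+'0'); print(c,camera_params(c))
print(get_state()['clock'])
E
```

```text
scene {'camera_matrix': array([[382.98765367,   0.        , 318.15857922],
       [  0.        , 382.98765367, 193.83864531],
       [  0.        ,   0.        ,   1.        ]]), 'dist_coeffs': array([-0.09045394,  0.        ,  0.        ,  0.        ,  0.        ]), 'eye': array([-0.06378092,  0.66448071,  0.83293445]), 'orientation': array([-0.14757409,  0.34545883,  0.84857026, -0.37257025])}
side {'camera_matrix': array([[374.55630995,   0.        , 317.09119635],
       [  0.        , 374.55630995, 199.61029602],
       [  0.        ,   0.        ,   1.        ]]), 'dist_coeffs': array([0.00243135, 0.        , 0.        , 0.        , 0.        ]), 'eye': array([0.12697759, 0.9382265 , 0.76446867]), 'orientation': array([-0.08357668,  0.42810899,  0.88027231, -0.18670376])}
0.1
```

View pics/scene0.png

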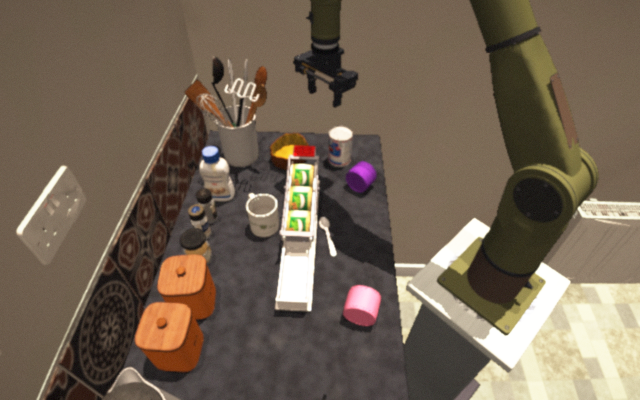

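View pics/side0.png

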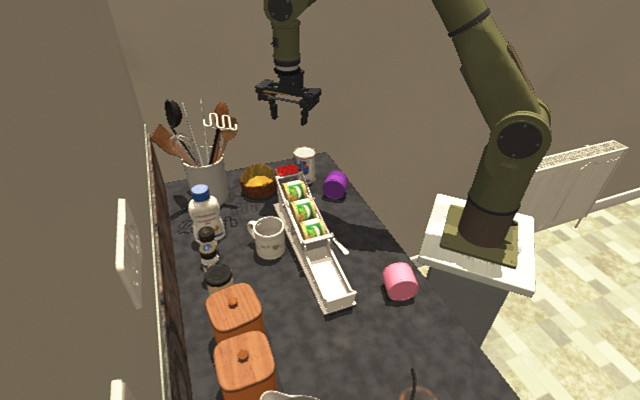

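Scene: the white rack is at columns 280–320, with its red pad at scene (304,152) and side (288,170), and its tray end at scene (295,303). Three green tins are in the lane. The purple tin (361,178) and pink tin (363,306) are lookalikes, and the tall tin (340,148) and bowl (290,150) are bystanders near the pad. I chose the red pad at the rack's far end and will check it in a close crop.

Run:
```python
from h import *
a=save('scene','a',(250,120,380,320),3)
b=save('side','b',(250,140,380,320),3)
m=np.zeros((600,790,3),np.uint8); m[:600,:390]=a; m[:540,400:790]=b
cv2.imwrite('pics/c1.png',m[:,:,::-1])
s=get_state(); print(s['tool_pos'],s['eef_rot'],R.from_quat(s['eef_rot']).as_matrix().round(2))
for c in('scene','side'):
    print(proj(c,[s['tool_pos']]))
    im=snapshot(c); h=cv2.cvtColor(im,cv2.COLOR_RGB2HSV).astype(int)
    mk=(((h[...,0]<6)|(h[...,0]>174))&(h[...,1]>190)&(h[...,2]>90)).astype(np.uint8)
    n,l,st,ce=cv2.connectedComponentsWithStats(mk)
    print([(st[i].tolist(),ce[i].round(1).tolist()) for i in range(1,n) if st[i,4]>25])
```

```text
[ 6.24620621e-01 -2.83069730e-05  2.38233879e-01] [ 7.07135493e-01 -3.63675630e-04 -4.18641404e-04 -7.07077851e-01] [[ 1. -0. -0.]
 [ 0. -0.  1.]
 [-0. -1. -0.]]
[[323.90094415  98.91102202]]
[([294, 146, 21, 10, 198], [303.8, 150.5])]
[[288.86811899 120.63946758]]
[([277, 164, 21, 12, 170], [287.0, 169.6])]
```

View pics/c1.png

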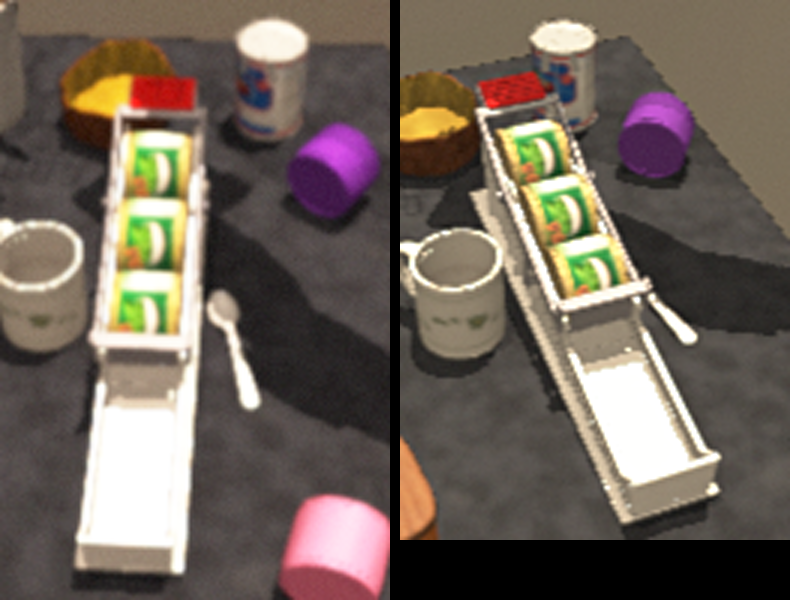

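Run:
```python
from h import *
from scipy.optimize import least_squares
P=tri([ray('scene',(303.8,150.5)),ray('side',(287.0,169.6))]); print('pad tri',P)
c,s=np.cos(.1745)*.019,np.sin(.1745)*.019
M=np.array([[.192+c,.03,.152+s],[.192+c,-.03,.152+s],[.192-c,-.03,.152-s],[.192-c,.03,.152-s],[-.22,.042,0],[-.22,-.042,0]])
S=np.array([[131,78],[193,78],[196,107],[131,107],[76,572],[183,572]])/3+[250,120]
D=np.array([[479,83],[538,74],[550,97],[489,108],[622,521],[717,490]])-[400,0]; D=D/3+[250,140]
ps,pd=camera_params('scene'),camera_params('side')
for i in range(6):print(tri([ray('scene',S[i]),ray('side',D[i])]).round(3))
# which side is +y: rack x -> about -world y, so rack y -> +world x
def T(v,m): 
    cc,ss=np.cos(v[2]),np.sin(v[2]); return np.c_[v[0]+cc*m[:,0]-ss*m[:,1],v[1]+ss*m[:,0]+cc*m[:,1],m[:,2]]
best=None
for flip in(1,-1):
    m=M*[1,flip,1]
    f=lambda v:np.r_[(proj('scene',T(v,m),ps)-S).ravel(),(proj('side',T(v,m),pd)-D).ravel()]
    o=least_squares(f,[.6,.0,-1.57],loss='soft_l1')
    print(flip,o.cost,o.x,f(o.x).round(1).reshape(-1,6,2).tolist())
    q=np.array([[.192,0,.152],[.203,0,.109],[-.056,0,.07]]);print(T(o.x,q).round(4))
```

```text
pad tri [0.57001243 0.12652211 0.14959166]
[0.598 0.14  0.156]
[0.554 0.1   0.158]
[0.534 0.116 0.145]
[0.578 0.157 0.143]
[0.312 0.446 0.006]
[0.255 0.385 0.003]
1 14.782696852163133 [ 0.43516677  0.2610376  -0.79658952] [[[0.9, -1.8], [1.5, -1.0], [-0.3, -0.3], [-0.3, -1.1], [-0.3, 0.6], [-0.3, 2.5]], [[-0.5, -1.7], [-0.8, -2.4], [-0.8, -1.6], [-0.1, -1.4], [0.6, 2.9], [1.1, 2.8]]]
[[0.5694 0.1238 0.152 ]
 [0.5771 0.1159 0.109 ]
 [0.396  0.3011 0.07  ]]
-1 320.26464791883336 [ 0.43609725  0.26414628 -0.86820277] [[[26.4, 0.1], [-15.4, -1.7], [-18.4, -1.0], [24.8, 0.8], [27.3, 3.7], [-43.6, -0.6]], [[23.1, -5.4], [-16.1, 0.5], [-17.3, 1.6], [23.1, -5.2], [26.4, -3.9], [-38.7, 14.9]]]
[[0.5602 0.1176 0.152 ]
 [0.5673 0.1092 0.109 ]
 [0.3999 0.3069 0.07  ]]
```

Emit:
{"name": "carry_out", "arguments": {
  "offset": [
    [-0.011,0.025,0],
    [-0.011,0.025,0],
    [-0.011,0.025,0],
    [-0.011,0.025,0],
    [-0.011,0.025,0],
    [0,0,-0.02],
    [0,0,-0.02],
    [0,0,0]
  ],
  "twist": [9,9,9,9,9,0,0,0],
  "grip": 0.0
}}

```text
clock: 1.3
tool_pos: [0.569, 0.1246, 0.1975]
eef_rot: [-0.653, -0.27, 0.272, 0.653]
contact_force: [0.1, 0.0, -0.3]
opening: 0.117
```

Run:
```python
from h import *
s=get_state(); print(s['clock'],s['tool_pos'],s['contact_force'],s['opening'],R.from_quat(s['eef_rot']).as_matrix().round(2).tolist())
a=save('scene','a',(250,80,380,280),3)
b=save('side','b',(230,90,360,290),3)
cv2.imwrite('pics/c2.png',np.hstack([a,b])[:,:,::-1])
for c,o in (('scene',(250,80)),('side',(230,90))): print((proj(c,[s['tool_pos'],[.569,.125,.152]])-o)*3)
```

```text
1.3 [0.56902929 0.12455231 0.19751914] [ 0.08313003  0.04914643 -0.30441904] 0.11711516619038605 [[0.71, -0.0, -0.71], [0.71, -0.0, 0.71], [-0.0, -1.0, 0.0]]
[[162.87578125 170.46869965]
 [163.43435463 209.86161707]]
[[170.74463742 195.67859819]
 [172.28874205 235.72106404]]
```

View pics/c2.png

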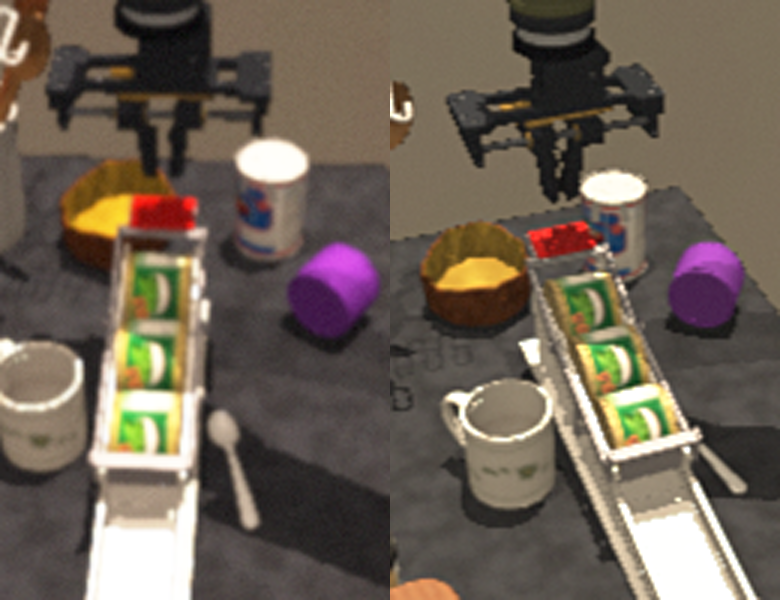

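The fingertips (scene crop 162,170) hang straight above the pad (163,210), and nothing is near the hand. Pressing now.

Emit:
{"name": "carry_out", "arguments": {
  "offset": [
    [0,0,-0.022],
    [0,0,-0.018],
    [0.001,-0.001,-0.01],
    [0.002,-0.002,-0.01],
    [0.002,-0.002,-0.01],
    [0.001,-0.001,-0.01],
    [0.001,-0.001,-0.007],
    [0,0,0]
  ],
  "twist": [0,0,0,0,0,0,0,0]
}}

```text
clock: 2.4
tool_pos: [0.5782, 0.117, 0.1124]
eef_rot: [0.654, 0.271, -0.27, -0.653]
contact_force: [0.4, -3.2, 5.6]
opening: 0.002
```

Emit:
{"name": "carry_out", "arguments": {
  "offset": [
    [0,0,-0.002],
    [0,0,-0.002],
    [0,0,0],
    [0,0,0]
  ],
  "twist": [0,0,0,0]
}}

```text
clock: 2.9
tool_pos: [0.5784, 0.1169, 0.1099]
eef_rot: [0.654, 0.271, -0.269, -0.653]
contact_force: [-2.3, -3.9, 12.7]
opening: 0.006
```

Run:
```python
from h import *
s=get_state(); print(s['clock'],s['tool_pos'],s['contact_force'])
a=save('scene','a',(250,110,380,310),3)
b=save('side','b',(250,140,380,340),3)
cv2.imwrite('pics/c3.png',np.hstack([a,b])[:,:,::-1])
```

```text
2.9 [0.57842598 0.11689128 0.10985088] [-2.27867294 -3.88806265 12.65667497]
```

View pics/c3.png

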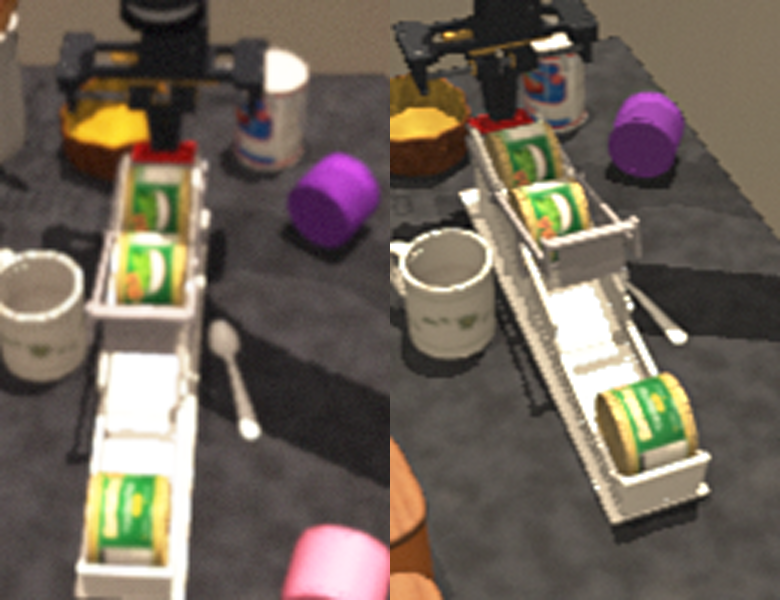

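The force jumped to 12.7 N, so the pad is on its stop. Tin 1 rests at the tray end (scene crop 128,515), the gate is lifted, and tins 2 and 3 are held back. I'll release the pad now.

Emit:
{"name": "carry_out", "arguments": {
  "offset": [
    [0,0,0.006],
    [-0.001,0.001,0.01],
    [-0.002,0.002,0.01],
    [-0.002,0.002,0.01],
    [-0.002,0.002,0.015],
    [0,0,0.02],
    [0,0,0.02],
    [0,0,0]
  ],
  "twist": [0,0,0,0,0,0,0,0]
}}

```text
clock: 4.0
tool_pos: [0.5705, 0.1264, 0.2001]
eef_rot: [-0.653, -0.272, 0.27, 0.654]
contact_force: [0.1, 0.0, 0.5]
opening: 0.006
```

Emit:
{"name": "carry_out", "arguments": {
  "offset": [
    [0,0,0],
    [0,0,0],
    [0,0,0],
    [0,0,0],
    [0,0,0],
    [0,0,0],
    [0,0,0],
    [0,0,0]
  ],
  "twist": [0,0,0,0,0,0,0,0]
}}

```text
clock: 5.0
tool_pos: [0.57, 0.125, 0.1988]
eef_rot: [0.653, 0.271, -0.271, -0.653]
contact_force: [-0.3, 0.1, 0.1]
opening: 0.008
```

Run:
```python
from h import *
s=get_state(); print(s['clock'],s['tool_pos'],s['contact_force'])
a=save('scene','a',(250,110,380,310),3)
b=save('side','b',(250,140,380,340),3)
cv2.imwrite('pics/c4.png',np.hstack([a,b])[:,:,::-1])
```

```text
5.0 [0.57003957 0.12502925 0.19877533] [-0.25460482  0.05291569  0.06866777]
```

View pics/c4.png

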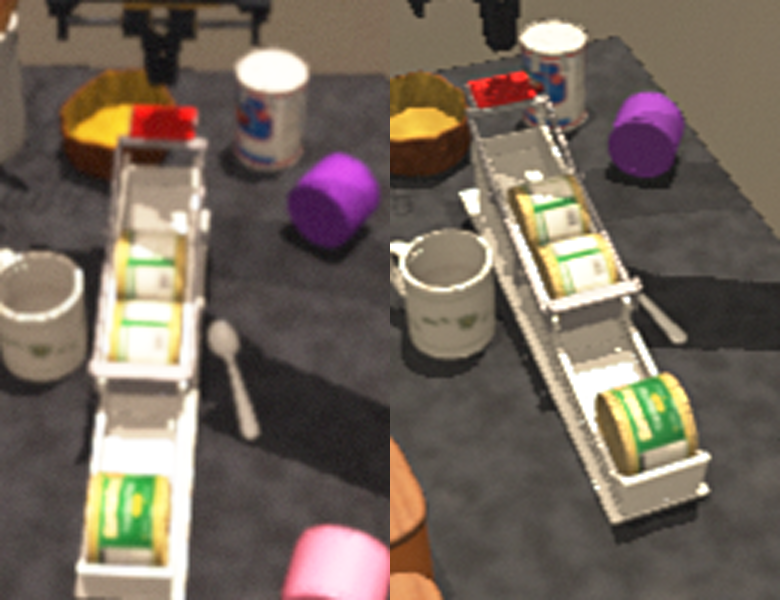

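The pad is up (scene crop 163,123), the gate is closed, tin 2 is at the gate (145,330) and tin 3 is behind it (150,265). Second press, the same way.

Emit:
{"name": "carry_out", "arguments": {
  "offset": [
    [0,0,-0.022],
    [0,0,-0.018],
    [0.001,-0.001,-0.01],
    [0.002,-0.002,-0.01],
    [0.002,-0.002,-0.01],
    [0.001,-0.001,-0.01],
    [0.001,-0.001,-0.008],
    [0,0,-0.002]
  ],
  "twist": [0,0,0,0,0,0,0,0]
}}

```text
clock: 6.1
tool_pos: [0.5776, 0.1169, 0.1097]
eef_rot: [0.654, 0.27, -0.27, -0.653]
contact_force: [-2.3, -3.8, 18.9]
opening: 0.003
```

Emit:
{"name": "carry_out", "arguments": {
  "offset": [
    [0,0,-0.001],
    [0,0,0],
    [0,0,0],
    [0,0,0],
    [0,0,0],
    [0,0,0]
  ],
  "twist": [0,0,0,0,0,0]
}}

```text
clock: 6.85
tool_pos: [0.5776, 0.1169, 0.1097]
eef_rot: [0.654, 0.271, -0.27, -0.653]
contact_force: [-3.6, -3.8, 16.7]
opening: 0.006
```

Run:
```python
from h import *
s=get_state(); print(s['clock'],s['tool_pos'],s['contact_force'])
a=save('scene','a',(250,110,380,310),3)
b=save('side','b',(250,140,380,340),3)
cv2.imwrite('pics/c5.png',np.hstack([a,b])[:,:,::-1])
```

```text
6.85 [0.57762876 0.11688074 0.10974234] [-3.61666369 -3.7571117  16.69837911]
```

View pics/c5.png

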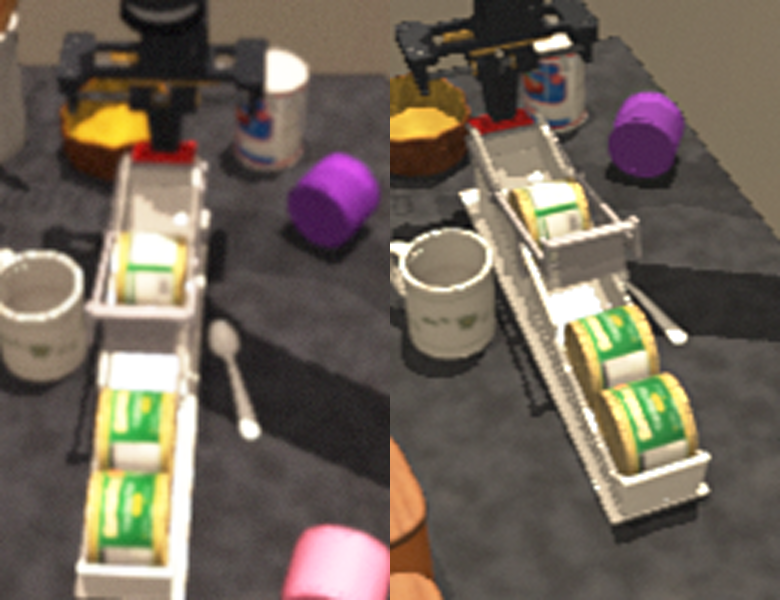

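Both tins lie in the tray (scene crop 128,515 and 135,425), with tin 3 held behind the bar. I'll let the pad rise again.

Emit:
{"name": "carry_out", "arguments": {
  "offset": [
    [0,0,0.006],
    [-0.001,0.001,0.01],
    [-0.002,0.002,0.01],
    [-0.002,0.002,0.01],
    [-0.002,0.002,0.015],
    [0,0,0.02],
    [0,0,0.02],
    [0,0,0]
  ],
  "twist": [0,0,0,0,0,0,0,0]
}}

```text
clock: 7.95
tool_pos: [0.5709, 0.1265, 0.2002]
eef_rot: [-0.653, -0.272, 0.27, 0.654]
contact_force: [-0.4, 0.1, -0.1]
opening: 0.006
```

Emit:
{"name": "carry_out", "arguments": {
  "offset": [
    [0,0,0.02],
    [0,0,0],
    [0,0,0],
    [0,0,0],
    [0,0,0],
    [0,0,0],
    [0,0,0],
    [0,0,0]
  ],
  "twist": [0,0,0,0,0,0,0,0]
}}

```text
clock: 8.95
tool_pos: [0.57, 0.125, 0.2187]
eef_rot: [-0.653, -0.271, 0.271, 0.653]
contact_force: [-0.3, -0.0, -0.4]
opening: 0.005
```

Emit:
{"name": "carry_out", "arguments": {
  "offset": [
    [0,0,0],
    [0,0,0],
    [0,0,0],
    [0,0,0],
    [0,0,0],
    [0,0,0],
    [0,0,0],
    [0,0,0]
  ],
  "twist": [0,0,0,0,0,0,0,0]
}}

```text
clock: 9.95
tool_pos: [0.57, 0.125, 0.2187]
eef_rot: [-0.653, -0.271, 0.271, 0.653]
contact_force: [0.0, -0.2, 0.4]
opening: 0.009
```

Run:
```python
from h import *
s=get_state(); print(s['clock'],s['tool_pos'],s['contact_force'])
a=save('scene','a',(250,110,380,310),3)
b=save('side','b',(250,140,380,340),3)
cv2.imwrite('pics/c6.png',np.hstack([a,b])[:,:,::-1])
```

```text
9.95 [0.5700278  0.12502772 0.21874918] [ 0.0145062  -0.17485293  0.43631446]
```

View pics/c6.png

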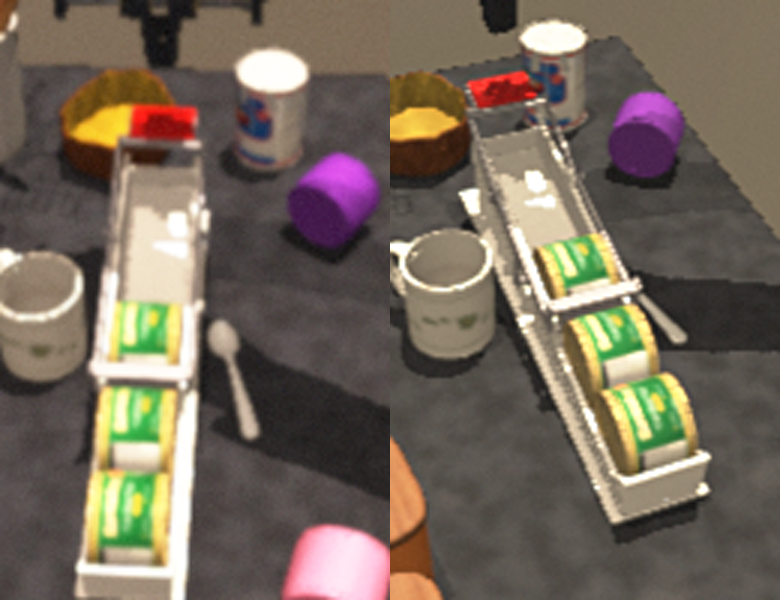

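The end state is as asked: two tins in the tray, the pad up at (163,123), and tin 3 at the closed gate (145,332). The bystanders have not moved and the arm is clear.

```bash
python3 -c "
from plant import job; print(job.finish_job())"
```

```text
the job is handed in; nothing more can be done
None
```

The job is done and handed in at about 10 s. I pressed the red pad twice with closed fingertips, down to its stop each time. The end-of-move force readings on the stop were about 13 N on the first press and at most 19 N on the second. The pad was left to rise fully in between.

- **First press:** the crop showed tin 1 in the tray, then the pad up with tin 2 rolled to the closed gate.
- **Final pictures, both cameras:** two tins lie in the tray, the pad is up, and tin 3 waits behind the closed gate. The bystanders in view (mug, spoon, tall tin and bowl) are where they were. The sauce bottle was outside the final crops, but the arm stayed well away from it.
- **Robot at hand-in:** the fingers are about 65 mm above the pad, with no contact force beyond sensor noise.

No check failed. The only disagreement was 1–3 px residuals in the rack pose fit, which did not affect the pressing.

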